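# Hang the slotted electrode bracket on its stud

### The job

Hang the blue slotted electrode bracket on the stud of the bench stand: pick it up by its grey-padded tab, slide its slot sideways over the stud, behind the stud's head, and lower it so that the stud carries it in the upper end of the slot; then let go. The stud's height is not known exactly, so feel for it and never press the bracket hard (20 N or more) against the stand. Leave the bottles, vial and flask standing where they are.

Things in the scene. Friction and masses are not known exactly. Their poses are not given: they have to be found in the camera images.
- bracket: Loose blue bracket, 0.15-0.3 kg, standing on its shelf. Origin: underside of the upright plate, mid-thickness; x plate normal, y along plate, z up. Plate 5 mm thick in the y-z plane, y -40 to +30, z 0 to 100 mm; above it the gripping tab, y -20 to +20, z 100 to 145 (grey faces). A holed shelf at its foot sticks out to x = -60, y -40 to +30 (6 mm thick, 12 mm front lip).
- slot (a point): Where the slot's level channel meets its notch, (0, 0, 67 mm) in the bracket's frame, axes as the bracket's. The L-shaped slot goes through the plate: channel 12 mm high (z 61 to 73), open at the plate's +y edge (y = +30), running in to an end wall at y = -5; at this end it turns up into a notch 10 mm wide (y -5 to +5) that ends at z = 85.
- tongue (a point): Top of the round-nosed tongue below the slot's mouth, (0, 40, 61 mm) in the bracket's frame. The tongue reaches out past the plate's +y edge to y = +50; its level top at z = 61, out to y = +42, carries the channel's floor on outwards (nothing is above it beyond y = +30). Tongue is 16 mm high.
- seat (a point): Top of the notch, (0, 0, 85 mm) in the bracket's frame, axes as the bracket's; it rests on the top of the stud's shank when the bracket hangs.
- tab (a point): Middle of the gripping tab, (0, 0, 130 mm) in the bracket's frame; grip it from above across its 5 mm thickness (bracket x). Keep the fingertips 110 mm or more above the bracket's origin, so that they pass over the stand's post.
- stand: Fixed bench stand. Origin on the worktop under its post's front face; x backwards (the stud points to -x), y along that face, z up. Grey base plate x -50 to +60, y -60 to +60, 12 mm high; aluminium post x 0 to 30, y -20 to +20, top at z = 166 mm. The bracket hangs with its axes along the stand's: it comes from the stand's -y side, slot mouth ahead, and moves to +y.
- stud_mark (a point): Fixed point (-7, 0, 150 mm) in the stand's frame, axes as the stand's: mid-gap of the stud and MIDDLE of its range of heights. The stud is rigid, at y = 0, but its axis is anywhere from 8 mm below to 8 mm above this mark: see or feel where. Washer 20 mm wide (x 0 to -2), shank 8 mm (x -2 to -12; the plate goes in this 10 mm gap), head 22 mm (x -12 to -16).
- bottle_red_cap: White plastic bottle with red cap, 49 mm diameter, 100 mm high, loose bystander; origin under its centre.
- amber_bottle: Small amber bottle with dark cap, 40 mm diameter, 82 mm high, loose bystander; origin under its centre.
- vial: Glass vial with black cap, 25 mm diameter, 58 mm high, loose bystander; origin under its centre.
- small_flask: Small conical glass flask, 55 mm diameter, 87 mm high, loose bystander; origin under its centre.
Things that resemble listed ones, but are neither listed nor needed, are in the scene too. Of the things shaped like the bracket, the blue one is meant.

How it is judged:
By the outcome, as a careful person would: the job done as asked, in the order asked, and still so for the second after the job is handed in, with the robot touching nothing.
It also fails if it takes over 58 s, if anything falls off the work surface, if the arm or the gripper's body presses on something with over 40 N, if the wrist force passes 120 N, or if a joint passes its speed limit or range.

### The arm

A 7-joint arm with a two-finger parallel gripper is mounted at the origin on a cart in front of the work surface, level with it; the furniture and walls round the work are solid. World frame = base frame: x ahead of the robot, y to its left, z up, the work surface at z = 0. Lengths are in m, angles in rad, forces in N, time in s.
With the tool pointing down it reaches from about 0.4 to 0.9 m from the base axis. Payload 5.5 kg.
Tool frame: the origin (TCP) lies at the very end of the fingers, on their centre line; the grasp point (between the pads) lies 19 mm behind it; z points along the fingers, y is the direction in which the jaws open and shut (so a half turn about z gives the same grasp; the last joint's range is limited). The gripper opens to 92 mm and grips with 3 to 60 N. Pads are 19 mm wide; open, the fingers measure 130 mm over their backs; the gripper's body (75 mm by 190 mm) begins 47 mm behind the grasp point.
Start: joints at [1.414, 0.501, -0.427, 1.55, 0.221, 1.138, -0.21], TCP at [0.265, -0.594, 0.227] pointing down, gripper open.
Joint ranges: [-2.88, 2.88], [-0.31, 2.03], [-1.54, 1.56], [0.2, 2.42], [-1.41, 4.55], [0.19, 2.02], [-2.57, 2.57]. Speed limits (rad/s): [2.57, 2.57, 3.14, 3.14, 3.14, 3.14, 3.14].

### API

Orientations are given as a unit quaternion [x, y, z, w].
In Python, from cell import env, vision, sign_off gives the robot as it stands.
- The arm moves only by the tool move_arm, never from a script. Its argument "commands" is one flat list of numbers, 7 for each row, row after row: the shift along the tool's x, y, z in cm, then the turn, a rotation vector about the tool's x, y, z in rad, then the opening in per cent of the stroke, from 0 (shut) to 100 (fully open). In form: [x, y, z, wx, wy, wz, grip, x, y, z, wx, wy, wz, grip, ...]. A call has 1 to 12 rows; each row shifts and turns the pose as measured when the row begins, along the tool's axes as they then stand; what a row does not reach is not made up. A row lasts 1/10 s, in which the tool goes at most 50 mm and 8.59 degrees, less where a joint would pass 70% of its speed; a pose out of reach is approached as far as the arm can. A call with a gripper value outside its range is refused whole. The fingers move at their own pace and stop on an object; "newtons" is the grip in N (left out, the last holds). Time passes only in rows, so rows that do not move let the fingers close. It gives the time, the measured TCP pose, the force and the opening at its end, in the units of the state.
- env.observe(): the state, without advancing time (a new reading comes with each control period).
- vision.snapshot(name): name is "scene" or "top" or "wrist"; returns the picture (420x560x3 uint8, blue, green, red); there is no depth.
- vision.get_calibration(name): a dict with "vfov" (degrees; the focal length in pixels is half the picture's height over the tangent of half this angle, whatever the lens; pixels are square), "cx", "cy" (the principal point, pixels), "R" (3x3) and "t" (3): a world point X has camera coordinates R X + t. Camera axes: x right, y down, z forward; pixel columns grow to the right and rows downward; lengths in m; the calibration is good to about 2 mm. A picture is of the moment at which its call begins: read the wrist's pose just before it. get_calibration takes no time and is no camera call; for the wrist camera it gives the pose at the moment of the call.
- sign_off(): hands the job in, once; it reports no verdict.
Trained networks look in the newest picture that a camera, given by its name, has taken for a name from the list of things; names that differ only in an ending like _2 or _b are one class to them, and where a whole thing is asked for, a point or a joint stands for the part that bears it (a point fixed in the world has none). Each returns a list of dicts, best first, with "confidence" (0 to 1); they miss things now and then, are a little off and sometimes report something else, mostly with a low value. They report only what shows in the picture. A call takes as long as a camera call. They do not tell look-alikes from the thing itself.
- vision.search_frame(camera, label): "at" ([x, y, z] in m, in world coordinates, good to about 4 mm: the middle of the surface that is visible of it).
- vision.trace(camera, label): "region" (420x560 bool, what is visible of it).
- vision.pinpoint(camera, label): "at" ([x, y, z] in m, in world coordinates, good to about 4 mm: a listed point, or the origin of a listed thing).
The state is a dict: "clock": time; "joint_pos": joint angles; "joint_velocities": joint speeds; "joint_torque": joint torques, N m; "tool_pos": TCP position; "tcp_rot": TCP orientation; "ft_force": force on the tool from outside, world axes, zero at the start; "wrist_torque": the same for the moment, N m; "grip_width": finger opening in m.
Only numpy, scipy, OpenCV 4.12 (cv2) and the standard library are available. Lean on these libraries where they do the work, as an engineer would, in place of code of your own. Each camera call takes 0.05 s, during which the arm holds its last target.

## Working session

There is one attempt and no reset: what is moved stays moved. The work goes in short steps, Python scripts to look and compute and a tool call to move; the robot and the scene stay as the last step left them, time stands still between calls to the robot, and variables do not carry over. Pictures are saved under pics/ and viewed, and the job is handed in when it is done.

Besides the shell and the picture viewer there is one more tool, called after "Call:" as name(argument=value, ...) on one line, values as JSON. move_arm: Moves the arm, as the interface text tells. Its arguments: {"type":"object","properties":{"commands":{"type":"array"},"newtons":{"type":"number"}},"required":["commands"]}

```bash
ls; mkdir -p pics; python3 - <<'E'
from cell import env, vision
import cv2
s=env.observe(); print({k:s[k] for k in s})
for n in ["scene","top","wrist"]:
    im=vision.snapshot(n); cv2.imwrite(f"pics/{n}0.png",im)
    c=vision.get_calibration(n); print(n,c["vfov"],c["cx"],c["cy"],(-c["R"].T@c["t"]).round(3), c["R"].round(2).tolist())
    for l in ["bracket","slot","tab","stand","stud_mark","tongue"]:
        f=vision.pinpoint(n,l)
        print(l,[(list(round(float(v),3) for v in d["at"]),round(d["confidence"],2)) for d in f][:4])
E
```

```text
pics
{'clock': 0.0, 'joint_pos': array([ 1.41420121,  0.50185581, -0.42677223,  1.5514344 ,  0.22080347,
        1.13831699, -0.21031351]), 'joint_velocities': array([-0.00029782, -0.00112463, -0.00055685,  0.0020727 , -0.00095207,
        0.00066189,  0.00075611]), 'joint_torque': array([-4.46370041e-04, -5.66585505e+01, -5.81576362e+00, -2.79109687e+01,
       -6.85690879e-02,  3.09436605e-02,  2.16254957e-04]), 'tool_pos': array([ 0.26458367, -0.59294581,  0.22567819]), 'tcp_rot': array([ 9.78049393e-01,  2.08370886e-01, -1.77344763e-04, -9.63185910e-04]), 'ft_force': array([-0.54946368, -0.06827886,  0.11837763]), 'wrist_torque': array([-0.00853397,  0.00438801,  0.04631456]), 'grip_width': 0.09180104000910914}
scene 47.94670905228063 283.7737670501291 206.7702317596595 [-0.206  0.846  0.692] [[-0.79, -0.61, -0.0], [-0.27, 0.36, -0.89], [0.55, -0.71, -0.45]]
bracket [([0.533, -0.232, -0.002], 0.82), ([0.337, 0.104, -0.004], 0.68), ([0.349, -0.291, -0.001], 0.67)]
slot [([0.531, -0.234, 0.064], 0.98), ([0.342, 0.108, 0.07], 0.82), ([0.342, -0.288, 0.067], 0.76)]
tab [([0.344, -0.2
[... 401 characters left out ...]
0.98]]
bracket [([0.532, -0.23, -0.002], 0.97), ([0.344, -0.29, 0.003], 0.75), ([0.34, 0.103, -0.001], 0.64)]
slot [([0.345, -0.29, 0.069], 0.97), ([0.342, 0.103, 0.065], 0.73), ([0.531, -0.224, 0.066], 0.72)]
tab [([0.342, -0.291, 0.133], 0.83), ([0.534, -0.233, 0.126], 0.71), ([0.336, 0.102, 0.128], 0.58)]
stand [([0.543, -0.195, 0.058], 0.63)]
stud_mark [([0.524, 0.133, 0.149], 0.85)]
tongue [([0.542, -0.195, 0.059], 0.96), ([0.306, -0.305, 0.06], 0.93), ([0.324, 0.064, 0.059], 0.84)]
wrist 62.496554325848216 282.1606356377504 207.65245734114905 [ 0.328 -0.566  0.385] [[0.41, -0.91, 0.0], [-0.88, -0.39, 0.25], [-0.23, -0.1, -0.97]]
bracket []
slot []
tab []
stand []
stud_mark []
tongue []
```

View pics/scene0.png

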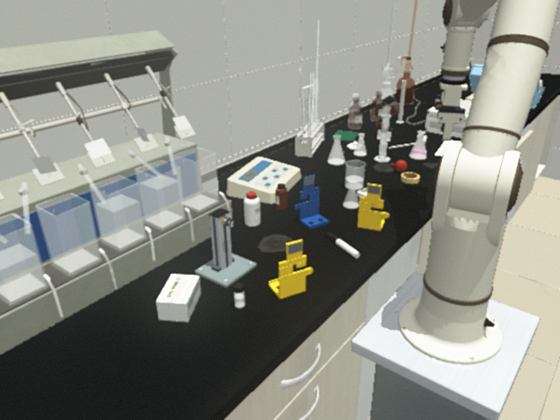

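View pics/top0.png

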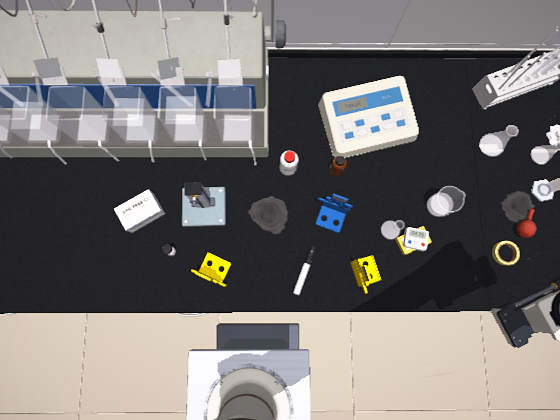

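```bash
cat > h.py <<'E'
import numpy as np, cv2
from cell import env, vision
def K(c):
    f=210/np.tan(np.radians(c["vfov"])/2); return f
def proj(c,X):
    X=np.atleast_2d(X); p=X@np.array(c["R"]).T+np.array(c["t"]); f=K(c)
    return np.c_[c["cx"]+f*p[:,0]/p[:,2], c["cy"]+f*p[:,1]/p[:,2]]
def ray(c,u,v):
    R=np.array(c["R"]);o=-R.T@np.array(c["t"]); d=R.T@np.array([(u-c["cx"])/K(c),(v-c["cy"])/K(c),1]); return o,d
def onz(c,u,v,z):
    o,d=ray(c,u,v); return o+d*(z-o[2])/d[2]
E
python3 - <<'E'
from h import *
im=cv2.imread("pics/top0.png"); 
a=cv2.resize(im[175:240,170:240],None,fx=8,fy=8,interpolation=cv2.INTER_CUBIC); cv2.imwrite("pics/t_stand.png",a)
a=cv2.resize(im[185:240,305:365],None,fx=8,fy=8,interpolation=cv2.INTER_CUBIC); cv2.imwrite("pics/t_br.png",a)
im=cv2.imread("pics/scene0.png")
a=cv2.resize(im[195:295,185:265],None,fx=6,fy=6,interpolation=cv2.INTER_CUBIC); cv2.imwrite("pics/s_stand.png",a)
a=cv2.resize(im[165:240,280:345],None,fx=8,fy=8,interpolation=cv2.INTER_CUBIC); cv2.imwrite("pics/s_br.png",a)
for n in ("top","scene"):
  for l in ("bottle_red_cap","amber_bottle","vial","small_flask"):
    f=vision.pinpoint(n,l); print(n,l,[(np.round(d["at"],3).tolist(),round(d["confidence"],2)) for d in f][:4])
E
```

```text
top bottle_red_cap [([0.654, -0.111, -0.0], 0.69)]
top amber_bottle [([0.648, -0.244, 0.004], 0.74)]
top vial [([0.412, 0.218, -0.001], 0.48)]
top small_flask [([0.472, -0.389, 0.003], 0.89)]
scene bottle_red_cap [([0.654, -0.106, 0.002], 0.9)]
scene amber_bottle [([0.644, -0.246, 0.001], 0.56)]
scene vial []
scene small_flask [([0.475, -0.389, 0.001], 0.88)]
```

View pics/t_stand.png

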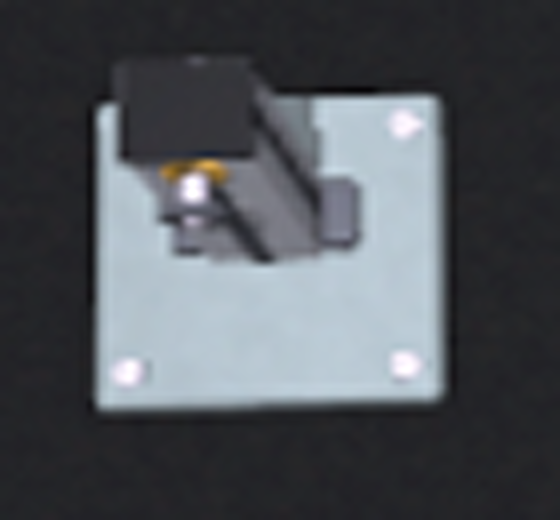

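View pics/t_br.png

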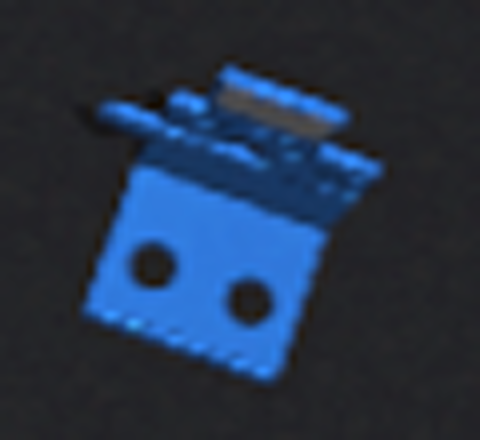

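View pics/s_stand.png

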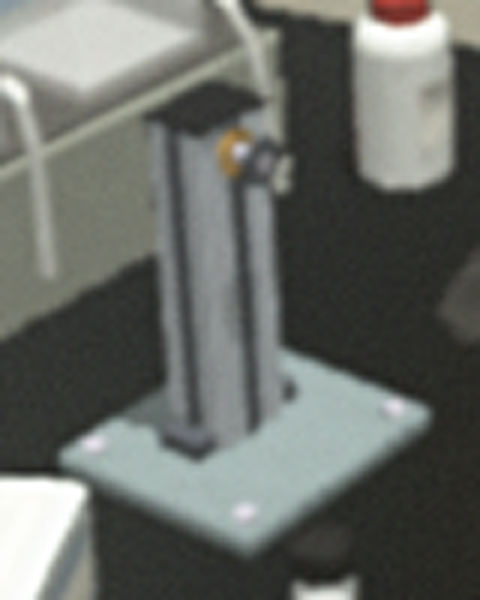

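View pics/s_br.png

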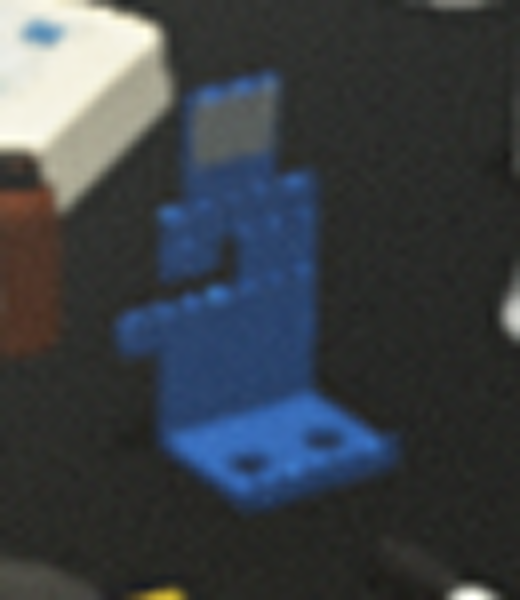

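```bash
python3 - <<'E'
from h import *
from scipy.optimize import least_squares
ct=vision.get_calibration("top"); cs=vision.get_calibration("scene")
def P(l,ox,oy,s): return [( (u+.5)/s-.5+ox,(v+.5)/s-.5+oy) for u,v in l]
# stand corners top: image left=+y, up=+x
pt=P([(97,100),(441,95),(443,402),(97,410)],170,175,8)
mod=np.array([[.06,.06,.012],[.06,-.06,.012],[-.05,-.06,.012],[-.05,.06,.012]])
def T(p,M): 
    c,s=np.cos(p[2]),np.sin(p[2]); return np.c_[p[0]+c*M[:,0]-s*M[:,1],p[1]+s*M[:,0]+c*M[:,1],M[:,2]]
# post top corners: front edge
pt2=P([(123,160),(253,158),(247,60),(115,62)],170,175,8); m2=np.array([[0,.02,.166],[0,-.02,.166],[.03,-.02,.166],[.03,.02,.166]])
ps=P([(60,458),(248,553),(432,412)],185,195,6); ms=np.array([[.06,.06,.012],[-.05,.06,.012],[-.05,-.06,.012]])
ps2=P([(150,120),(205,133),(268,105)],185,195,6); ms2=np.array([[.03,.02,.166],[0,.02,.166],[0,-.02,.166]])
def r(p,which):
    o=[]
    if 't' in which: o+=[proj(ct,T(p,np.r_[mod,m2]))-np.array(pt+pt2)]
    if 's' in which: o+=[proj(cs,T(p,np.r_[ms,ms2]))-np.array(ps+ps2)]
    return np.concatenate(o).ravel()
for w in ("t","s","ts"):
    q=least_squares(r,[.53,.13,0],args=(w,),loss='soft_l1'); print(w,q.x, np.round(r(q.x,w).reshape(-1,2),1).tolist())
p=q.x
# stud head centre scene: head ~ (270,165) front face (-16); washer centre (237,152)
for h in (-8,-4,0,4,8):
    X=T(p,np.array([[-.016,0,.15+h/1000],[-.0,0,.15+h/1000],[-.002,0,.16+h/1000],[-.002,0,.14+h/1000],[-.012,0,.161+h/1000],[-.016,0,.139+h/1000]]))
    print(h,np.round((proj(cs,X)-[185,195]+.5)*6-.5).tolist(),'top',np.round((proj(ct,X)-[170,175]+.5)*8-.5).tolist()[:2])
# bracket
pb=P([(84,312),(275,381),(327,232)],305,185,8); 
mb=np.array([[-.06,.03,.012],[-.06,-.04,.012],[-.0025,-.04,.006]])
pb2=P([(220,82),(345,125),(383,170)],305,185,8); mb2=np.array([[-.0025,.02,.145],[-.0025,-.02,.145],[0,-.04,.1]])
sb=P([(245,505),(392,468),(318,395),(160,435)],280,165,8); msb=np.array([[-.06,.03,.0],[-.06,-.04,.0],[-.0025,-.04,.006],[-.0025,.03,.006]])
sb2=P([(187,98),(278,80),(316,180),(160,215)],280,165,8); msb2=np.array([[0,.02,.145],[0,-.02,.145],[0,-.04,.1],[0,.03,.1]])
def rb(p,w):
    o=[]
    if 't' in w:o+=[proj(ct,T(p,np.r_[mb,mb2]))-np.array(pb+pb2)]
    if 's' in w:o+=[proj(cs,T(p,np.r_[msb,msb2]))-np.array(sb+sb2)]
    return np.concatenate(o).ravel()
for w in ("t","s","ts"):
    q=least_squares(rb,[.53,-.23,-.35],args=(w,),loss='soft_l1'); print(w,q.x, np.round(rb(q.x,w).reshape(-1,2),1).tolist())
E
```

```text
t [0.53122778 0.12904056 0.02698859] [[0.0, 0.1], [-0.1, -0.4], [-0.0, -0.2], [-0.4, 0.1], [-0.5, 0.1], [-0.1, -0.1], [0.7, 0.1], [0.6, 0.3]]
s [0.52467673 0.13253587 0.02228444] [[-0.5, 0.0], [0.4, -0.6], [1.0, 0.5], [-0.4, -0.3], [-0.5, 1.0], [0.3, -0.6]]
ts [0.53004371 0.12903579 0.02978547] [[-0.1, 0.6], [-0.2, -0.1], [-0.0, 0.2], [-0.4, 0.6], [-0.5, 0.6], [-0.1, 0.3], [0.6, 0.5], [0.6, 0.8], [-1.0, -1.2], [0.0, -2.1], [0.3, -1.0], [-1.0, -1.3], [-1.0, -0.2], [-0.4, -1.7]]
-8 [[266.0, 176.0], [236.0, 165.0], [239.0, 145.0], [242.0, 188.0], [257.0, 149.0], [267.0, 200.0]] top [[200.0, 231.0], [200.0, 181.0]]
-4 [[265.0, 167.0], [236.0, 157.0], [238.0, 136.0], [241.0, 180.0], [256.0, 141.0], [267.0, 191.0]] top [[197.0, 229.0], [198.0, 178.0]]
0 [[265.0, 159.0], [235.0, 148.0], [237.0, 127.0], [240.0, 171.0], [256.0, 132.0], [266.0, 183.0]] top [[195.0, 226.0], [195.0, 175.0]]
4 [[264.0, 150.0], [235.0, 139.0], [237.0, 119.0], [240.0, 162.0], [255.0, 123.0], [266.0, 174.0]] top [[193.0, 223.0], [193.0, 172.0]]
8 [[264.0, 141.0], [234.0, 131.0], [236.0, 110.0], [239.0, 154.0], [255.0, 114.0], [265.0, 165.0]] top [[190.0, 220.0], [190.0, 169.0]]
t [ 0.53070432 -0.23114895 -0.36132547] [[0.1, 0.0], [0.1, 0.2], [-0.1, 0.1], [0.3, -0.2], [-0.1, -0.1], [-0.4, -0.0]]
s [ 0.52862992 -0.23127995 -0.40400499] [[-0.4, 1.1], [0.6, 0.1], [-0.4, 0.0], [0.3, 0.2], [-0.2, -0.1], [-0.2, -0.5], [0.2, -0.7], [0.2, -0.3]]
ts [ 0.53010548 -0.23160503 -0.37461454] [[0.1, 0.0], [-0.0, 0.5], [0.0, 0.5], [0.5, -0.1], [0.1, 0.3], [-0.2, 0.4], [-0.1, 0.9], [0.5, -0.3], [-1.0, -0.3], [0.1, 0.2], [-0.4, -0.2], [-0.6, -0.7], [-0.3, -1.0], [-0.0, -0.3]]
```

```bash
cat >> h.py <<'E'
from scipy.spatial.transform import Rotation as Ro
def plan(target,a,n,grip,nr=None):
    """rows to target pos, with tool x at world angle a, pointing down"""
    s=env.observe(); p=np.array(s["tool_pos"]); R=Ro.from_quat(s["tcp_rot"])
    Rt=Ro.from_quat([np.cos(a/2),np.sin(a/2),0,0])
    d=(np.array(target)-p)/n; out=[]
    for i in range(n):
        rv=(R.inv()*Rt).as_rotvec(); m=np.linalg.norm(rv); lim=0.14 if nr is None else nr
        if m>lim: rv=rv*lim/m
        sh=R.inv().apply(d)*100
        out+=[*[float(x) for x in np.round(sh,2)],*[float(x) for x in np.round(rv,3)],grip]
        R=R*Ro.from_rotvec(rv)
    print(out)
def st():
    s=env.observe(); R=Ro.from_quat(s["tcp_rot"]).as_matrix()
    print(round(s["clock"],2),np.round(s["tool_pos"],4),"a",round(np.arctan2(R[1,0],R[0,0]),4),"tilt",R[:2,2].round(4),"F",np.round(s["ft_force"],2),"M",np.round(s["wrist_torque"],2),round(s["grip_width"],4))
E
python3 - <<'E'
from h import *
plan([.5305,-.2313,.25],1.206,10,100)
E
```

```text
[3.9, -2.23, -0.23, 0.0, 0.0, -0.14, 100, 4.17, -1.66, -0.23, 0.0, 0.0, -0.14, 100, 4.36, -1.06, -0.23, 0.0, 0.0, -0.14, 100, 4.47, -0.44, -0.23, 0.0, 0.0, -0.14, 100, 4.49, 0.19, -0.23, 0.0, 0.0, -0.14, 100, 4.42, 0.81, -0.23, 0.0, 0.0, -0.086, 100, 4.33, 1.19, -0.23, -0.0, -0.0, 0.0, 100, 4.33, 1.19, -0.23, 0.0, -0.0, 0.0, 100, 4.33, 1.19, -0.23, -0.0, -0.0, 0.0, 100, 4.33, 1.19, -0.23, 0.0, 0.0, 0.0, 100]
```

Call:
move_arm(commands=[3.9,-2.2,-0.2,0,0,-0.14,100,4.2,-1.7,-0.2,0,0,-0.14,100,4.4,-1.1,-0.2,0,0,-0.14,100,4.5,-0.4,-0.2,0,0,-0.14,100,4.5,0.2,-0.2,0,0,-0.14,100,4.4,0.8,-0.2,0,0,-0.09,100,4.3,1.2,-0.2,0,0,0,100,4.3,1.2,-0.2,0,0,0,100,3,0.8,-0.2,0,0,0,100,0,0,0,0,0,0,100])

```text
clock: 2.45
tool_pos: [0.4978, -0.266, 0.2451]
tcp_rot: [0.815, 0.58, -0.0, 0.002]
ft_force: [0.4, -0.5, -1.0]
grip_width: 0.0922
```

```bash
python3 - <<'E'
from h import *
st(); plan([.5305,-.2313,.24],1.206,3,100)
im=vision.snapshot("wrist"); cv2.imwrite("pics/w1.png",im)
for l in ("tab","bracket"): print([(np.round(d["at"],4),d["confidence"]) for d in vision.pinpoint("wrist",l)])
c=vision.get_calibration("wrist")
p=[.5305,-.2313]
E
```

```text
2.45 [ 0.4978 -0.266   0.2451] a 1.2365 tilt [ 0.0024 -0.0041] F [ 0.36 -0.53 -0.99] M [ 0.   -0.05  0.05] 0.0922
[1.45, 0.65, 0.17, 0.004, 0.003, 0.03, 100, 1.47, 0.61, 0.17, -0.0, -0.0, 0.0, 100, 1.47, 0.61, 0.17, 0.0, 0.0, 0.0, 100]
[(array([ 0.5293, -0.2301,  0.1309]), 0.59), (array([ 0.5315, -0.2321, -0.002 ]), 0.34)]
[(array([ 0.5317, -0.2359,  0.0014]), 0.76)]
```

View pics/w1.png

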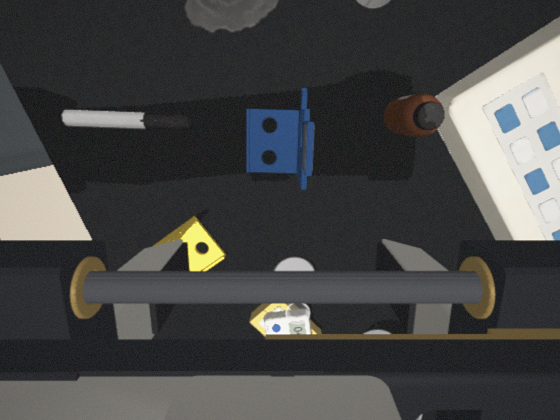

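```bash
python3 - <<'E'
from h import *
im=cv2.imread("pics/w1.png")
cv2.imwrite("pics/w1c.png",cv2.resize(im[80:200,235:335],None,fx=6,fy=6,interpolation=cv2.INTER_CUBIC)[:600])
c=vision.get_calibration("wrist")
def T(p,M): 
    co,s=np.cos(p[2]),np.sin(p[2]); return np.c_[p[0]+co*M[:,0]-s*M[:,1],p[1]+s*M[:,0]+co*M[:,1],M[:,2]]
M=np.array([[0,.03,.1],[0,-.04,.1],[0,.05,.053],[0,.02,.145],[0,-.02,.145],[-.06,.03,.012],[-.06,-.04,.012],[-.0025,.02,.145],[-.0025,-.02,.145]])
for y in (-.334,-.361): print(y,np.round(proj(c,T([.5305,-.2313,y],M)),1).tolist())
E
```

```text
-0.334 [[305.1, 100.4], [304.4, 183.1], [302.0, 80.3], [309.1, 112.5], [308.5, 168.2], [244.1, 104.2], [246.4, 168.7], [305.6, 112.6], [305.1, 168.3]]
-0.361 [[306.1, 100.4], [303.2, 183.1], [303.5, 80.3], [309.9, 112.5], [307.8, 168.2], [244.8, 102.6], [245.4, 167.3], [306.4, 112.5], [304.4, 168.2]]
```

View pics/w1c.png

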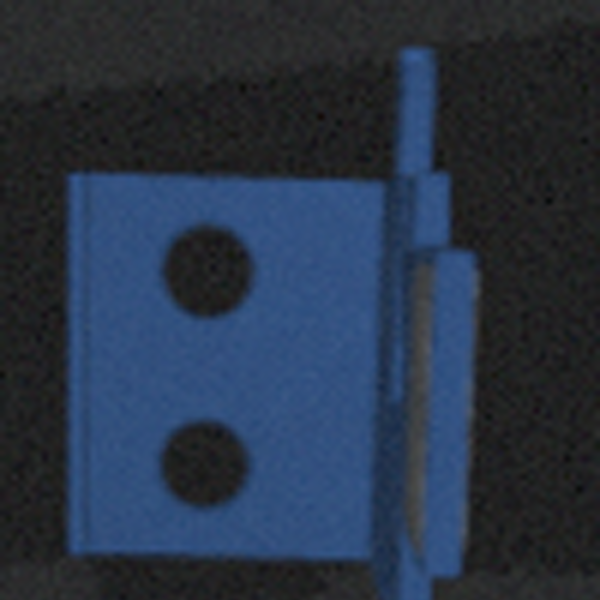

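```bash
python3 - <<'E'
from h import *
st(); plan([.5305,-.2313,.20],1.206,3,100)
E
```

```text
2.6 [ 0.4941 -0.2723  0.2441] a 1.2282 tilt [-0.001  -0.0065] F [-0.51 -0.72 -0.56] M [-0.06 -0.04  0.05] 0.0919
[1.7, 0.68, 1.46, 0.001, 0.006, 0.022, 100, 1.71, 0.65, 1.47, 0.0, -0.0, 0.0, 100, 1.71, 0.65, 1.47, 0.0, 0.0, 0.0, 100]
```

Call:
move_arm(commands=[1.7,0.7,1.5,0,0.006,0.02,100,1.7,0.65,1.5,0,0,0,100,1.7,0.65,1.4,0,0,0,100,0,0,0,0,0,0,100,0,0,0,0,0,0,100])

```text
clock: 3.1
tool_pos: [0.5259, -0.2439, 0.1975]
tcp_rot: [0.829, 0.56, -0.003, 0.002]
ft_force: [1.1, -0.2, 0.4]
grip_width: 0.0917
```

```bash
python3 - <<'E'
from h import *
st(); c=vision.get_calibration("wrist")
im=vision.snapshot("wrist"); cv2.imwrite("pics/w2.png",im)
st()
cv2.imwrite("pics/w2c.png",im)
np.save("cw2.npy",c,allow_pickle=True)
E
```

```text
3.1 [ 0.5259 -0.2439  0.1975] a 1.1883 tilt [-0.0032 -0.0062] F [ 1.12 -0.22  0.35] M [-0.01 -0.04  0.04] 0.0917
3.15 [ 0.5258 -0.2439  0.1975] a 1.188 tilt [-0.0031 -0.006 ] F [-0.05  0.   -0.13] M [-0.04 -0.06 -0.02] 0.0917
```

View pics/w2c.png

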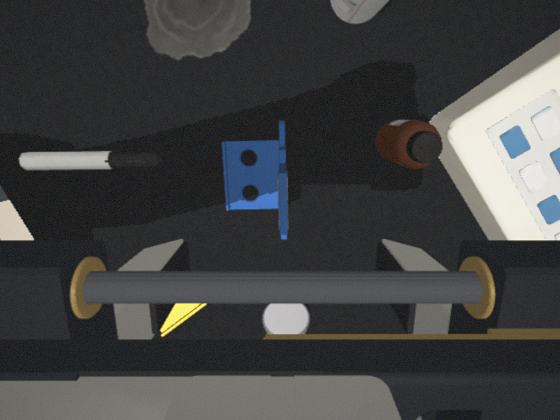

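```bash
python3 - <<'E'
from h import *
im=cv2.imread("pics/w2.png")
cv2.imwrite("pics/w2d.png",cv2.resize(im[115:245,210:310],None,fx=4.6,fy=4.6,interpolation=cv2.INTER_CUBIC))
E
```

```text
(no output)
```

View pics/w2d.png

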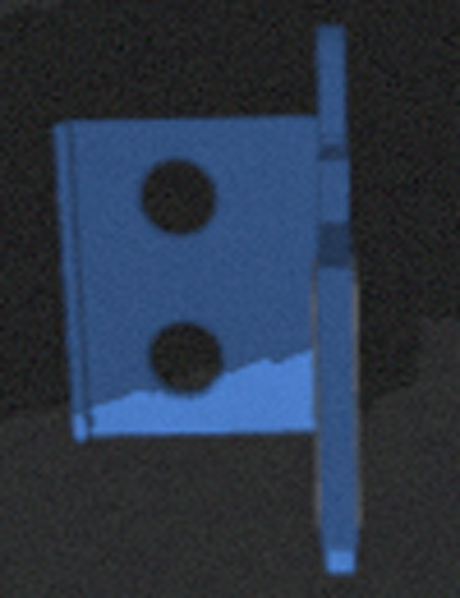

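```bash
python3 - <<'E'
from h import *
from scipy.optimize import least_squares
c=np.load("cw2.npy",allow_pickle=True).item()
def T(p,M): 
    co,s=np.cos(p[2]),np.sin(p[2]); return np.c_[p[0]+co*M[:,0]-s*M[:,1],p[1]+s*M[:,0]+co*M[:,1],M[:,2]]
M=np.array([[-.06,.03,.012],[-.06,-.04,.012],[0,.05,.053],[0,-.04,.1],[0,.02,.145]])
o=np.array([(56,122),(76,438),(330,25),(341,574),(338,266)])
o=(o+.5)/4.6-.5+[210,115]
r=lambda p:(proj(c,T(p,M))-o).ravel()
q=least_squares(r,[.53,-.23,-.36]); print(q.x,r(q.x).round(1))
st(); plan([q.x[0],q.x[1],.112],q.x[2]+np.pi/2,3,100)
E
```

```text
[ 0.53331728 -0.23038905 -0.3655357 ] [-0.7  0.2 -0.8  0.6  0.9 -0.4  0.4 -0.1 -0.1  0. ]
3.15 [ 0.5258 -0.2439  0.1975] a 1.188 tilt [-0.0031 -0.006 ] F [-0.05  0.   -0.13] M [-0.04 -0.06 -0.02] 0.0917
[0.53, 0.07, 2.85, -0.001, 0.007, -0.017, 100, 0.51, 0.07, 2.85, 0.0, -0.0, 0.0, 100, 0.51, 0.07, 2.85, 0.0, -0.0, 0.0, 100]
```

Call:
move_arm(commands=[0.5,0.1,2.8,0,0.007,-0.017,100,0.5,0,2.8,0,0,0,100,0.5,0,2,0,0,0,100,0,0,0,0,0,0,60,0,0,0,0,0,0,50])

```text
clock: 3.65
tool_pos: [0.5308, -0.2412, 0.1237]
tcp_rot: [0.827, 0.562, -0.001, 0.004]
ft_force: [0.6, -0.3, -0.1]
grip_width: 0.08
```

```bash
python3 - <<'E'
from h import *
st(); plan([.532,-.2305,.113],1.2055,2,30)
E
```

```text
3.65 [ 0.5308 -0.2412  0.1237] a 1.1928 tilt [ 0.0034 -0.0072] F [ 0.56 -0.31 -0.05] M [ 0.01 -0.11  0.01] 0.08
[0.52, -0.15, 0.53, 0.006, 0.005, -0.013, 30, 0.52, -0.14, 0.54, -0.0, -0.0, 0.0, 30]
```

Call:
move_arm(commands=[0.7,-0.2,0.6,0.006,0.005,-0.015,30,0.5,-0.1,0.5,0,0,-0.01,30,0,0,0,0,0,0,30,0,0,0,0,0,0,25])

```text
clock: 4.05
tool_pos: [0.534, -0.2308, 0.1157]
tcp_rot: [0.82, 0.572, 0.001, 0.002]
ft_force: [0.5, 0.5, -0.1]
grip_width: 0.0484
```

```bash
python3 - <<'E'
from h import *
st(); plan([.532,-.2305,.113],1.2055,2,30)
E
```

```text
4.05 [ 0.534  -0.2308  0.1157] a 1.2173 tilt [ 0.004  -0.0032] F [ 0.5   0.46 -0.12] M [-0.05 -0.09  0.01] 0.0484
[-0.02, -0.1, 0.14, 0.005, 0.002, 0.012, 30, -0.02, -0.1, 0.14, -0.0, -0.0, -0.0, 30]
```

Call:
move_arm(commands=[0,-0.2,0.3,0.005,0.003,0.014,15,0,0,0,0,0,0,0,0,0,0,0,0,0,0,0,0,0,0,0,0,0,0,0,0,0,0,0,0,0,0,0,0,0,0,0], newtons=35)

```text
clock: 4.65
tool_pos: [0.5325, -0.2304, 0.1133]
tcp_rot: [0.825, 0.565, 0.001, -0.0]
ft_force: [-0.2, 0.5, -0.6]
grip_width: 0.005
```

```bash
python3 - <<'E'
from h import *
st(); im=vision.snapshot("wrist"); cv2.imwrite("pics/w3.png",im); st()
E
```

```text
4.65 [ 0.5325 -0.2304  0.1133] a 1.202 tilt [0.001  0.0008] F [-0.24  0.49 -0.64] M [ 0.01 -0.06  0.03] 0.005
4.7 [ 0.5325 -0.2304  0.1133] a 1.202 tilt [0.001  0.0008] F [-0.27 -0.67  0.19] M [-0.02 -0.02 -0.  ] 0.0048
```

View pics/w3.png

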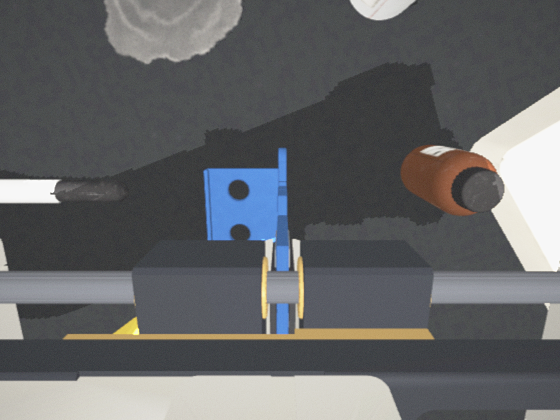

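```bash
python3 - <<'E'
from h import *
plan([.5325,-.2304,.195],1.202,3,0)
E
```

```text
[0.0, 0.0, -2.72, 0.001, -0.001, -0.0, 0, 0.0, 0.0, -2.72, 0.0, 0.0, 0.0, 0, 0.0, 0.0, -2.72, -0.0, -0.0, -0.0, 0]
```

Call:
move_arm(commands=[0,0,-2.5,0,0,0,0,0,0,-3,0,0,0,0,0,0,-3,0,0,0,0,0,0,0,0,0,0,0])

```text
clock: 5.1
tool_pos: [0.5306, -0.2296, 0.1986]
tcp_rot: [0.825, 0.566, -0.0, -0.003]
ft_force: [1.1, 0.0, -1.4]
grip_width: 0.0047
```

```bash
python3 - <<'E'
from h import *
st(); plan([.5262,.050,.20],1.598,8,0,0.06)
E
```

```text
5.1 [ 0.5306 -0.2296  0.1986] a 1.2026 tilt [-0.0039  0.0039] F [ 1.08  0.02 -1.38] M [-0.02 -0.2   0.04] 0.0047
[3.24, -1.31, -0.0, -0.001, -0.0, -0.06, 0, 3.31, -1.11, -0.01, -0.001, -0.0, -0.06, 0, 3.37, -0.91, -0.01, -0.001, -0.0, -0.06, 0, 3.42, -0.71, -0.01, -0.001, -0.0, -0.06, 0, 3.46, -0.5, -0.01, -0.001, -0.0, -0.06, 0, 3.48, -0.29, -0.02, -0.001, -0.0, -0.06, 0, 3.49, -0.08, -0.02, -0.0, -0.0, -0.035, 0, 3.5, 0.04, -0.02, -0.0, -0.0, -0.0, 0]
```

Call:
move_arm(commands=[3.2,-1.3,0,0,0,-0.06,0,3.3,-1.1,0,0,0,-0.06,0,3.4,-0.9,0,0,0,-0.06,0,3.4,-0.7,0,0,0,-0.06,0,3.4,-0.5,0,0,0,-0.06,0,3.4,-0.3,0,0,0,-0.06,0,2.5,-0.1,0,0,0,-0.035,0,1,0,0,0,0,0,0,0,0,0,0,0,0,0,0,0,0,0,0,0,0])

```text
clock: 6.1
tool_pos: [0.5141, 0.0315, 0.1911]
tcp_rot: [0.685, 0.729, -0.004, -0.008]
ft_force: [1.2, 0.2, -1.6]
grip_width: 0.0046
```

```bash
python3 - <<'E'
from h import *
st(); plan([.5262,.050,.20],1.598,2,0,0.06)
E
```

```text
6.1 [0.5141 0.0315 0.1911] a 1.6326 tilt [-0.0163  0.0047] F [ 1.19  0.16 -1.57] M [-0.13 -0.14 -0.03] 0.0046
[0.89, 0.65, -0.45, -0.016, -0.005, 0.035, 0, 0.91, 0.63, -0.44, 0.0, -0.0, 0.0, 0]
```

Call:
move_arm(commands=[0.9,0.65,-0.45,-0.016,-0.005,0.035,0,0.9,0.6,-0.4,0,0,0,0,0,0,0,0,0,0,0,0,0,0,0,0,0,0])

```text
clock: 6.5
tool_pos: [0.5265, 0.0445, 0.1985]
tcp_rot: [0.701, 0.714, -0.002, -0.0]
ft_force: [0.5, -0.3, -1.4]
grip_width: 0.0049
```

```bash
python3 - <<'E'
from h import *
st(); c=vision.get_calibration("wrist"); np.save("cw4.npy",c,allow_pickle=True)
im=vision.snapshot("wrist"); cv2.imwrite("pics/w4.png",im); st()
im=vision.snapshot("scene"); cv2.imwrite("pics/s4.png",im)
cv2.imwrite("pics/s4c.png",cv2.resize(im[185:295,185:285],None,fx=5.4,fy=5.4,interpolation=cv2.INTER_CUBIC))
plan([.5262,.050,.20],1.598,2,0,0.06)
E
```

```text
6.5 [0.5265 0.0445 0.1985] a 1.5893 tilt [-0.0026 -0.0025] F [ 0.51 -0.26 -1.41] M [ 0.01 -0.11  0.03] 0.0049
6.55 [0.5266 0.0445 0.1985] a 1.589 tilt [-0.0023 -0.0025] F [-0.07 -0.84 -2.17] M [ 0.02 -0.19 -0.05] 0.0045
[0.27, -0.0, -0.08, -0.003, 0.002, -0.009, 0, 0.27, -0.0, -0.08, 0.0, -0.0, -0.0, 0]
```

View pics/w4.png

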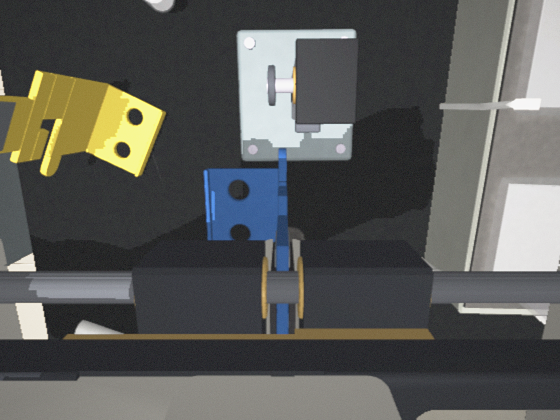

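View pics/s4c.png

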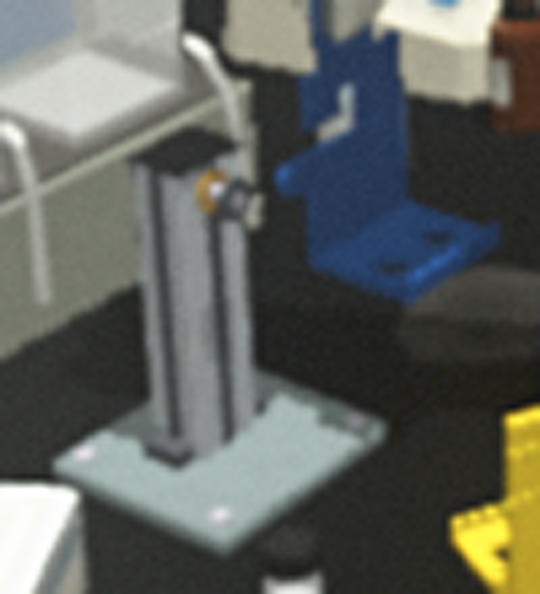

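```bash
python3 - <<'E'
from h import *
im=cv2.imread("pics/w4.png")
cv2.imwrite("pics/w4c.png",cv2.resize(im[20:170,225:365],None,fx=4,fy=4,interpolation=cv2.INTER_CUBIC))
E
```

```text
(no output)
```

View pics/w4c.png

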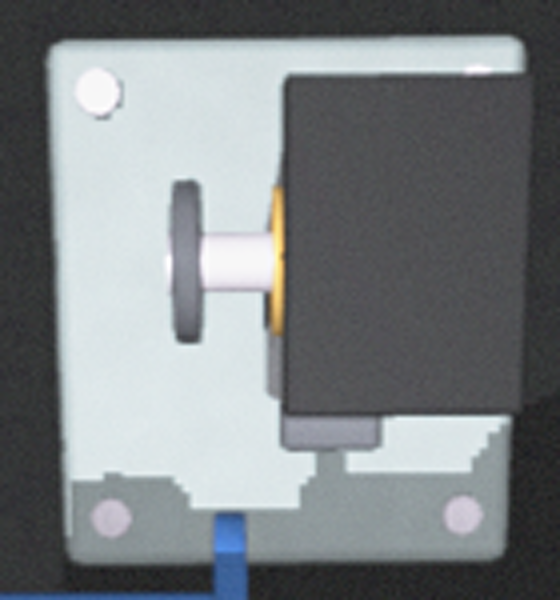

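```bash
python3 - <<'E'
from h import *
from scipy.optimize import least_squares
c=np.load("cw4.npy",allow_pickle=True).item()
print((-c["R"].T@c["t"]).round(4))
def T(p,M): 
    co,s=np.cos(p[2]),np.sin(p[2]); return np.c_[p[0]+co*M[:,0]-s*M[:,1],p[1]+s*M[:,0]+co*M[:,1],M[:,2]]
px=lambda o:(np.array(o)+.5)/4-.5+[225,20]
M=np.array([[0,.02,.166],[.03,.02,.166],[.03,-.02,.166],[0,-.02,.166],[-.05,.06,.012],[.06,.06,.012],[.06,-.06,.012],[-.05,-.06,.012]])
o=px([(286,75),(532,75),(521,412),(283,412),(46,40),(524,37),(506,560),(70,562)])
for sel in (slice(0,4),slice(4,8),slice(0,8)):
    r=lambda p:(proj(c,T(p,M[sel]))-o[sel]).ravel()
    q=least_squares(r,[.53,.13,.02]); print(q.x,r(q.x).round(1))
p=q.x
th=np.linspace(0,2*np.pi,200)
def circ(x,rad,h): return T(p,np.c_[np.full(200,x),rad*np.cos(th),.15+h+rad*np.sin(th)])
for h in np.arange(-10,11,4)/1000:
    out=[]
    for x,rad in((-.012,.011),(-.007,.004),(0,.010),(-.016,.011)):
        u=(proj(c,circ(x,rad,h))-[225,20]+.5)*4-.5; out.append((u[:,1].min().round(),u[:,1].max().round(),u[:,0].min().round(),u[:,0].max().round()))
    print(h,out)
print("tongue tip", ((proj(c,[[.5265,.0945,.085+.053]])-[225,20]+.5)*4-.5))
E
```

```text
[0.5266 0.1129 0.3561]
[0.53353789 0.13023818 0.02447404] [ 1.1  1.3 -0.8  0.9 -1.7 -1.4  1.4 -1.1]
[0.53380167 0.12975898 0.02929577] [-0.7 -0.6  1.4 -1.3  0.5  0.9 -1.3  1.6]
[0.53360344 0.13008293 0.02844583] [ 1.   1.6 -0.8  1.  -1.5 -1.4  1.7 -0.8 -0.9 -1.   1.3 -1.7  0.3  0.6
 -1.5  1.2]
-0.01 [(np.float64(187.0), np.float64(345.0), np.float64(200.0), np.float64(204.0)), (np.float64(238.0), np.float64(296.0), np.float64(235.0), np.float64(236.0)), (np.float64(194.0), np.float64(337.0), np.float64(281.0), np.float64(286.0)), (np.float64(187.0), np.float64(345.0), np.float64(171.0), np.float64(178.0))]
-0.006 [(np.float64(183.0), np.float64(344.0), np.float64(199.0), np.float64(203.0)), (np.float64(235.0), np.float64(294.0), np.float64(235.0), np.float64(236.0)), (np.float64(190.0), np.float64(336.0), np.float64(282.0), np.float64(287.0)), (np.float64(183.0), np.float64(345.0), np.float64(170.0), np.float64(177.0))]
-0.002 [(np.float64(179.0), np.float64(343.0), np.float64(198.0), np.float64(203.0)), (np.float64(232.0), np.float64(292.0), np.float64(235.0), np.float64(236.0)), (n
[... 450 characters left out ...]
), np.float64(175.0))]
0.006 [(np.float64(170.0), np.float64(342.0), np.float64(197.0), np.float64(201.0)), (np.float64(226.0), np.float64(288.0), np.float64(236.0), np.float64(236.0)), (np.float64(178.0), np.float64(333.0), np.float64(284.0), np.float64(290.0)), (np.float64(171.0), np.float64(342.0), np.float64(166.0), np.float64(174.0))]
0.01 [(np.float64(166.0), np.float64(341.0), np.float64(196.0), np.float64(201.0)), (np.float64(223.0), np.float64(286.0), np.float64(236.0), np.float64(236.0)), (np.float64(173.0), np.float64(332.0), np.float64(286.0), np.float64(291.0)), (np.float64(166.0), np.float64(341.0), np.float64(164.0), np.float64(173.0))]
tongue tip [[230.56558577 508.13225566]]
```

```bash
python3 - <<'E'
from h import *
plan([.5285,.055,.189],1.597,2,0,0.06)
E
```

```text
[0.52, 0.12, 0.47, -0.003, 0.002, -0.008, 0, 0.52, 0.12, 0.47, -0.0, -0.0, 0.0, 0]
```

Call:
move_arm(commands=[0.5,0.1,0.5,-0.003,0.002,-0.008,0,0.6,0.1,0.5,0,0,0,0,0,0,0,0,0,0,0,0,0,0,0,0,0,0])

```text
clock: 7.0
tool_pos: [0.5276, 0.0553, 0.1867]
tcp_rot: [0.698, 0.716, -0.0, -0.0]
ft_force: [0.8, -0.1, -1.2]
grip_width: 0.0048
```

```bash
python3 - <<'E'
from h import *
st();plan([.5276,.0934,.189],1.597,5,0,0.06)
E
```

```text
7.0 [0.5276 0.0553 0.1867] a 1.5966 tilt [-0.001  -0.0003] F [ 0.79 -0.09 -1.21] M [ 0.01 -0.14  0.03] 0.0048
[0.76, 0.02, -0.05, -0.001, 0.0, -0.0, 0, 0.76, 0.02, -0.05, 0.0, 0.0, 0.0, 0, 0.76, 0.02, -0.05, -0.0, -0.0, 0.0, 0, 0.76, 0.02, -0.05, 0.0, 0.0, 0.0, 0, 0.76, 0.02, -0.05, 0.0, 0.0, 0.0, 0]
```

Call:
move_arm(commands=[0.7,0.05,-0.1,0,0,0,0,0.7,0.03,-0.05,0,0,0,0,0.5,0.02,0,0,0,0,0,0,0,0,0,0,0,0,0,0,0,0,0,0,0])

```text
clock: 7.5
tool_pos: [0.5282, 0.0769, 0.1886]
tcp_rot: [0.697, 0.717, -0.0, -0.0]
ft_force: [-0.8, -0.2, -1.3]
grip_width: 0.0049
```

```bash
python3 - <<'E'
from h import *
st();plan([.5276,.0934,.189],1.597,3,0,0.06)
im=vision.snapshot("wrist"); cv2.imwrite("pics/w5.png",im)
cv2.imwrite("pics/w5c.png",cv2.resize(im[60:250,195:345],None,fx=3.8,fy=3.1,interpolation=cv2.INTER_CUBIC))
E
```

```text
7.5 [0.5282 0.0769 0.1886] a 1.598 tilt [-0.0006 -0.    ] F [-0.76 -0.2  -1.27] M [ 0.04 -0.17 -0.02] 0.0049
[0.55, -0.0, -0.01, -0.001, -0.0, 0.001, 0, 0.55, -0.0, -0.01, 0.0, -0.0, 0.0, 0, 0.55, -0.0, -0.01, 0.0, 0.0, 0.0, 0]
```

View pics/w5c.png

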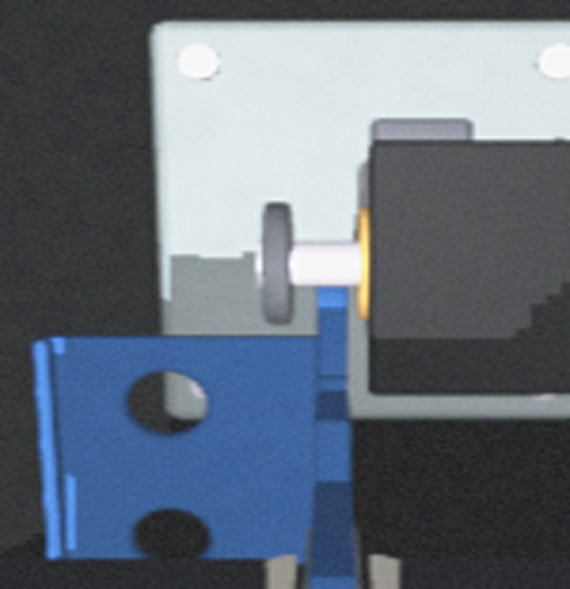

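Call:
move_arm(commands=[0.6,-0.1,0,0,0,0,0,0.6,-0.05,0,0,0,0,0,0.4,0,0,0,0,0,0,0,0,0,0,0,0,0,0,0,0,0,0,0,0])

```text
clock: 8.05
tool_pos: [0.526, 0.0941, 0.1887]
tcp_rot: [0.698, 0.716, -0.0, -0.0]
ft_force: [-0.0, 0.1, -2.0]
grip_width: 0.0047
```

```bash
python3 - <<'E'
from h import *
st();plan([.5267,.0934,.189],1.597,1,0,0.06)
im=vision.snapshot("wrist"); cv2.imwrite("pics/w6.png",im)
cv2.imwrite("pics/w6c.png",cv2.resize(im[60:250,195:345],None,fx=3.8,fy=3.1,interpolation=cv2.INTER_CUBIC))
im=vision.snapshot("scene"); cv2.imwrite("pics/s6.png",im)
cv2.imwrite("pics/s6c.png",cv2.resize(im[195:265,195:265],None,fx=8,fy=8,interpolation=cv2.INTER_CUBIC))
E
```

```text
8.05 [0.526  0.0941 0.1887] a 1.5974 tilt [-0.0006 -0.    ] F [-0.03  0.12 -1.97] M [-0.06 -0.11 -0.02] 0.0047
[-0.07, 0.07, -0.03, -0.001, -0.0, 0.0, 0]
```

View pics/w6c.png

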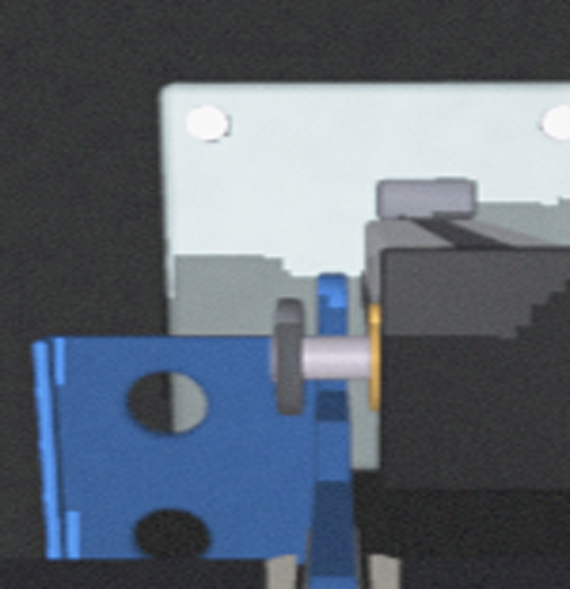

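View pics/s6c.png

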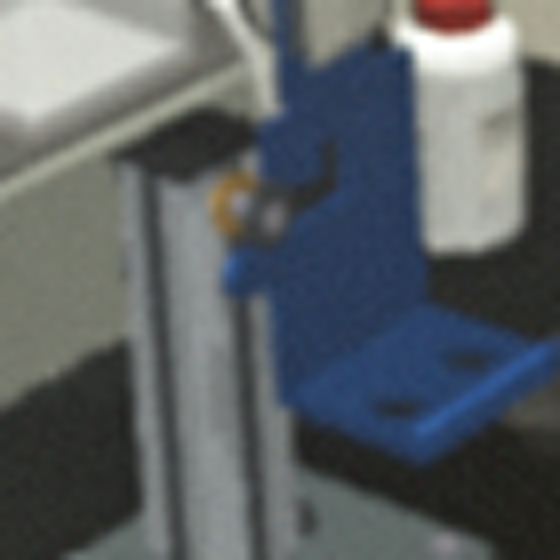

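Call:
move_arm(commands=[-0.05,0.05,-0.1,0,0,0,0,0,0,-0.1,0,0,0,0])

```text
clock: 8.35
tool_pos: [0.5266, 0.0929, 0.1907]
tcp_rot: [0.698, 0.716, -0.0, -0.0]
ft_force: [-0.2, 1.1, -1.5]
grip_width: 0.005
```

Call:
move_arm(commands=[0,0,-0.1,0,0,0,0,0,0,0,0,0,0,0])

```text
clock: 8.55
tool_pos: [0.5268, 0.0926, 0.1919]
tcp_rot: [0.698, 0.716, -0.0, -0.0]
ft_force: [0.2, 0.7, -1.8]
grip_width: 0.0052
```

Call:
move_arm(commands=[0,0,-0.1,0,0,0,0,0,0,0,0,0,0,0])

```text
clock: 8.75
tool_pos: [0.5269, 0.0925, 0.1931]
tcp_rot: [0.698, 0.716, -0.0, -0.0]
ft_force: [0.5, -0.3, -1.4]
grip_width: 0.0049
```

Call:
move_arm(commands=[0.04,0,-0.07,0,0,0,0,0,0,0,0,0,0,0])

```text
clock: 8.95
tool_pos: [0.5268, 0.0928, 0.1938]
tcp_rot: [0.698, 0.716, -0.0, -0.0]
ft_force: [-0.2, 0.6, -1.7]
grip_width: 0.005
```

Call:
move_arm(commands=[0.03,0,-0.07,0,0,0,0,0,0,0,0,0,0,0])

```text
clock: 9.15
tool_pos: [0.5268, 0.0932, 0.1946]
tcp_rot: [0.698, 0.716, -0.0, -0.0]
ft_force: [0.1, -0.0, -2.0]
grip_width: 0.0048
```

Call:
move_arm(commands=[0,0,-0.07,0,0,0,0,0,0,0,0,0,0,0])

```text
clock: 9.35
tool_pos: [0.5268, 0.0933, 0.1954]
tcp_rot: [0.698, 0.716, -0.0, -0.0]
ft_force: [-0.3, -0.2, -1.7]
grip_width: 0.0046
```

Call:
move_arm(commands=[0,0,-0.07,0,0,0,0,0,0,0,0,0,0,0])

```text
clock: 9.55
tool_pos: [0.5268, 0.0933, 0.1961]
tcp_rot: [0.698, 0.716, -0.0, -0.0]
ft_force: [0.4, -0.4, -1.4]
grip_width: 0.0051
```

Call:
move_arm(commands=[0,0,-0.07,0,0,0,0,0,0,0,0,0,0,0])

```text
clock: 9.75
tool_pos: [0.5268, 0.0933, 0.1968]
tcp_rot: [0.698, 0.716, -0.0, -0.0]
ft_force: [-0.1, 0.6, -1.8]
grip_width: 0.0051
```

Call:
move_arm(commands=[0,0,-0.07,0,0,0,0,0,0,0,0,0,0,0])

```text
clock: 9.95
tool_pos: [0.5266, 0.0932, 0.1974]
tcp_rot: [0.698, 0.716, -0.0, -0.0]
ft_force: [0.4, 1.1, -2.5]
grip_width: 0.0051
```

Call:
move_arm(commands=[0,0,-0.05,0,0,0,0,0,0,0,0,0,0,0])

```text
clock: 10.15
tool_pos: [0.5265, 0.0932, 0.1974]
tcp_rot: [0.698, 0.716, -0.0, -0.0]
ft_force: [0.5, -0.1, -3.3]
grip_width: 0.0047
```

```bash
python3 - <<'E'
from h import *
st(); im=vision.snapshot("scene"); st(); cv2.imwrite("pics/s7.png",im)
cv2.imwrite("pics/s7c.png",cv2.resize(im[195:265,195:265],None,fx=8,fy=8,interpolation=cv2.INTER_CUBIC))
E
```

```text
10.15 [0.5265 0.0932 0.1974] a 1.5957 tilt [-0.001 -0.   ] F [ 0.51 -0.11 -3.32] M [-0.   -0.35 -0.05] 0.0047
10.2 [0.5266 0.0932 0.1975] a 1.5958 tilt [-0.001  0.   ] F [ 0.01  0.79 -3.22] M [ 0.09 -0.34 -0.03] 0.0046
```

View pics/s7c.png

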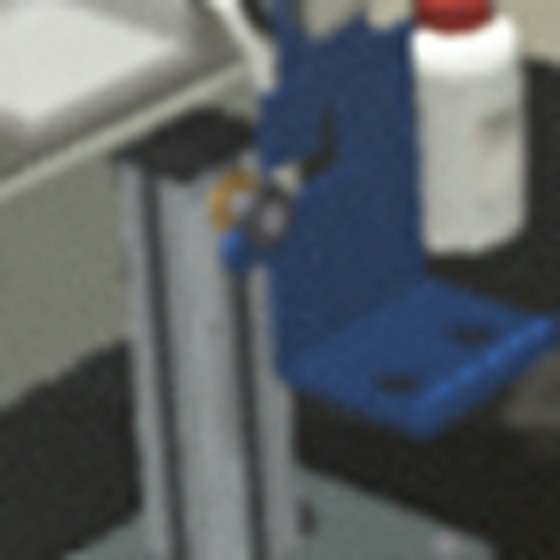

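Call:
move_arm(commands=[0,0.02,0.2,0,0,-0.001,0,0,0,0.05,0,0,0,0])

```text
clock: 10.4
tool_pos: [0.5269, 0.0932, 0.1951]
tcp_rot: [0.698, 0.716, -0.0, -0.0]
ft_force: [0.9, -0.3, -1.7]
grip_width: 0.005
```

```bash
python3 - <<'E'
from h import *
st();plan([.5258,.1302,.1953],1.597,6,0,0.06)
E
```

```text
10.4 [0.5269 0.0932 0.1951] a 1.5967 tilt [-0.0009 -0.0003] F [ 0.91 -0.31 -1.68] M [-0.06 -0.09 -0.01] 0.005
[0.62, -0.0, -0.0, -0.001, 0.0, -0.0, 0, 0.62, -0.0, -0.0, -0.0, 0.0, 0.0, 0, 0.62, -0.0, -0.0, 0.0, 0.0, -0.0, 0, 0.62, -0.0, -0.0, -0.0, -0.0, 0.0, 0, 0.62, -0.0, -0.0, 0.0, 0.0, -0.0, 0, 0.62, -0.0, -0.0, -0.0, 0.0, 0.0, 0]
```

Call:
move_arm(commands=[0.4,0,0,0,0,0,0,0.4,0,0,0,0,0,0,0.4,0,0,0,0,0,0,0,0,0,0,0,0,0])

```text
clock: 10.8
tool_pos: [0.5266, 0.1067, 0.1955]
tcp_rot: [0.698, 0.716, -0.0, -0.0]
ft_force: [0.4, -0.5, -2.4]
grip_width: 0.0047
```

```bash
python3 - <<'E'
from h import *
st();plan([.5258,.1302,.1953],1.597,5,0,0.06)
im=vision.snapshot("wrist"); cv2.imwrite("pics/w8.png",im)
cv2.imwrite("pics/w8c.png",cv2.resize(im[60:250,195:345],None,fx=3.8,fy=3.1,interpolation=cv2.INTER_CUBIC))
E
```

```text
10.8 [0.5266 0.1067 0.1955] a 1.597 tilt [-0.0005  0.    ] F [ 0.44 -0.52 -2.39] M [ 0.06 -0.13  0.06] 0.0047
[0.47, -0.0, 0.0, -0.001, -0.0, 0.0, 0, 0.47, -0.0, 0.0, 0.0, 0.0, 0.0, 0, 0.47, -0.0, 0.0, 0.0, 0.0, 0.0, 0, 0.47, -0.0, 0.0, 0.0, 0.0, 0.0, 0, 0.47, -0.0, 0.0, 0.0, 0.0, 0.0, 0]
```

View pics/w8c.png

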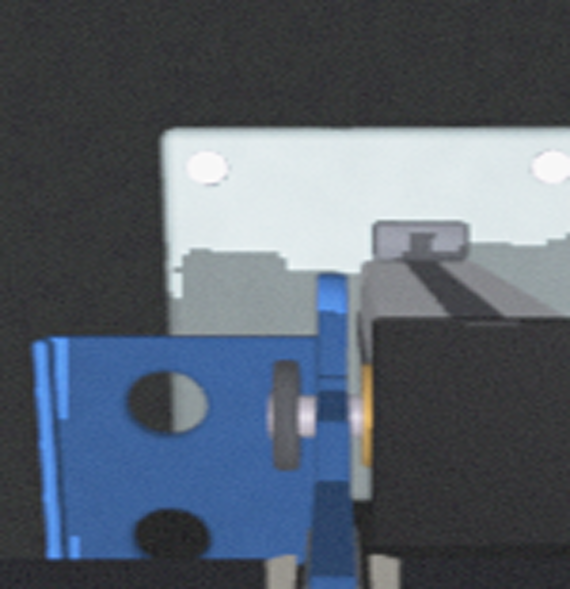

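Call:
move_arm(commands=[0.4,0,0,0,0,0,0,0.4,0,0,0,0,0,0,0.4,0,0,0,0,0,0,0.4,0,0,0,0,0,0,0.1,0,0,0,0,0,0,0,0,0,0,0,0,0])

```text
clock: 11.45
tool_pos: [0.5261, 0.1251, 0.1954]
tcp_rot: [0.698, 0.716, -0.0, -0.0]
ft_force: [-0.9, 0.6, -1.3]
grip_width: 0.0047
```

```bash
python3 - <<'E'
from h import *
st();plan([.5258,.1302,.1953],1.597,2,0,0.06)
E
```

```text
11.45 [0.5261 0.1251 0.1954] a 1.5972 tilt [-0.0006 -0.0002] F [-0.94  0.61 -1.25] M [-0.02 -0.12  0.01] 0.0047
[0.26, -0.01, 0.01, -0.001, 0.0, 0.0, 0, 0.26, -0.01, 0.01, -0.0, -0.0, -0.0, 0]
```

Now feel for the end wall in small steps.

Call:
move_arm(commands=[0.25,0,0,0,0,0,0,0.15,0,0,0,0,0,0,0,0,0,0,0,0,0])

```text
clock: 11.75
tool_pos: [0.526, 0.1291, 0.1954]
tcp_rot: [0.698, 0.716, -0.0, -0.0]
ft_force: [-0.3, -0.0, -1.4]
grip_width: 0.0047
```

Call:
move_arm(commands=[0.1,0,0,0,0,0,0,0,0,0,0,0,0,0])

```text
clock: 11.95
tool_pos: [0.526, 0.13, 0.1954]
tcp_rot: [0.698, 0.716, -0.0, -0.0]
ft_force: [0.6, -0.0, -1.6]
grip_width: 0.0048
```

Call:
move_arm(commands=[0.08,0,0,0,0,0,0,0,0,0,0,0,0,0])

```text
clock: 12.15
tool_pos: [0.526, 0.1306, 0.1953]
tcp_rot: [0.698, 0.716, -0.001, -0.0]
ft_force: [-0.1, 0.2, -1.5]
grip_width: 0.0049
```

Call:
move_arm(commands=[0.06,0,0,0,0,0,0,0,0,0,0,0,0,0])

```text
clock: 12.35
tool_pos: [0.526, 0.1312, 0.1953]
tcp_rot: [0.698, 0.716, -0.001, -0.0]
ft_force: [-0.4, 0.1, -1.6]
grip_width: 0.0047
```

Call:
move_arm(commands=[0.06,0,0,0,0,0,0,0,0,0,0,0,0,0])

```text
clock: 12.55
tool_pos: [0.526, 0.1313, 0.1952]
tcp_rot: [0.698, 0.716, -0.001, 0.0]
ft_force: [0.5, -0.4, -1.4]
grip_width: 0.0048
```

Call:
move_arm(commands=[0.05,0,0,0,0,0,0,0,0,0,0,0,0,0])

```text
clock: 12.75
tool_pos: [0.526, 0.1314, 0.1952]
tcp_rot: [0.698, 0.716, -0.001, 0.0]
ft_force: [-0.5, -0.9, -1.0]
grip_width: 0.0048
```

Call:
move_arm(commands=[-0.1,0,0,0,0,0,0,0,0,0,0,0,0,0])

```text
clock: 12.95
tool_pos: [0.5261, 0.1307, 0.1953]
tcp_rot: [0.698, 0.716, -0.001, 0.0]
ft_force: [-0.5, 0.3, -2.3]
grip_width: 0.0049
```

```bash
python3 - <<'E'
from h import *
st()
E
```

```text
12.95 [0.5261 0.1307 0.1953] a 1.5957 tilt [-0.0009 -0.0015] F [-0.48  0.3  -2.26] M [ 0.04 -0.12 -0.03] 0.0049
```

Call:
move_arm(commands=[-0.05,0,0.15,0,0,0,0,0,0,0.2,0,0,0,0,0,0,0.2,0,0,0,0,0,0,0,0,0,0,0])

```text
clock: 13.35
tool_pos: [0.526, 0.1306, 0.1893]
tcp_rot: [0.698, 0.716, -0.001, -0.0]
ft_force: [0.4, 0.6, -2.0]
grip_width: 0.0049
```

```bash
python3 - <<'E'
from h import *
st();plan([.526,.1303,.1815],1.597,1,0)
E
```

```text
13.35 [0.526  0.1306 0.1893] a 1.5959 tilt [-0.0009 -0.0009] F [ 0.43  0.62 -1.96] M [ 0.03 -0.13 -0.01] 0.0049
[-0.03, 0.0, 0.78, -0.001, 0.001, -0.001, 0]
```

Call:
move_arm(commands=[-0.03,0,0.2,0,0,0,0,0,0,0.2,0,0,0,0,0,0,0.15,0,0,0,0,0,0,0,0,0,0,0])

```text
clock: 13.75
tool_pos: [0.5259, 0.1303, 0.1831]
tcp_rot: [0.698, 0.716, -0.001, -0.0]
ft_force: [-0.1, 0.2, -1.2]
grip_width: 0.0045
```

Call:
move_arm(commands=[0,0,0.08,0,0,0,0,0,0,0,0,0,0,0])

```text
clock: 13.95
tool_pos: [0.5259, 0.1303, 0.1822]
tcp_rot: [0.698, 0.716, -0.001, -0.0]
ft_force: [0.1, 0.6, -1.3]
grip_width: 0.0048
```

Call:
move_arm(commands=[0,0,0.06,0,0,0,0,0,0,0,0,0,0,0])

```text
clock: 14.15
tool_pos: [0.526, 0.1304, 0.1817]
tcp_rot: [0.698, 0.716, -0.001, -0.0]
ft_force: [0.5, -0.2, -1.8]
grip_width: 0.0045
```

Call:
move_arm(commands=[0,0,0.06,0,0,0,0,0,0,0,0,0,0,0])

```text
clock: 14.35
tool_pos: [0.5261, 0.1304, 0.1812]
tcp_rot: [0.698, 0.716, -0.001, -0.0]
ft_force: [0.7, -0.2, -0.2]
grip_width: 0.0047
```

Call:
move_arm(commands=[0,0,0.06,0,0,0,0,0,0,0,0,0,0,0])

```text
clock: 14.55
tool_pos: [0.5262, 0.1305, 0.181]
tcp_rot: [0.698, 0.716, -0.001, 0.0]
ft_force: [-0.7, -0.5, 0.4]
grip_width: 0.0045
```

Call:
move_arm(commands=[0,0,0.06,0,0,0,0,0,0,0,0,0,0,0])

```text
clock: 14.75
tool_pos: [0.5262, 0.1305, 0.181]
tcp_rot: [0.698, 0.716, -0.001, 0.0]
ft_force: [-1.8, -0.7, 0.1]
grip_width: 0.005
```

```bash
python3 - <<'E'
from h import *
st()
im=vision.snapshot("wrist"); cv2.imwrite("pics/w9c.png",cv2.resize(im[60:250,195:345],None,fx=3.8,fy=3.1,interpolation=cv2.INTER_CUBIC))
im=vision.snapshot("scene"); cv2.imwrite("pics/s9c.png",cv2.resize(im[185:265,185:265],None,fx=7,fy=7,interpolation=cv2.INTER_CUBIC)); st()
E
```

```text
14.75 [0.5262 0.1305 0.181 ] a 1.596 tilt [-0.0003 -0.0014] F [-1.83 -0.72  0.09] M [-0.12  0.19  0.05] 0.005
14.85 [0.5262 0.1305 0.1809] a 1.596 tilt [-0.0002 -0.0013] F [-1.64 -0.4   2.78] M [-0.15  0.28  0.05] 0.0041
```

View pics/w9c.png

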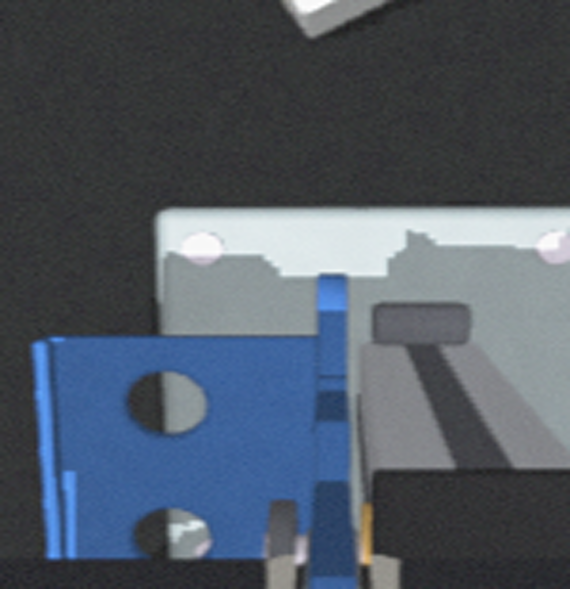

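View pics/s9c.png

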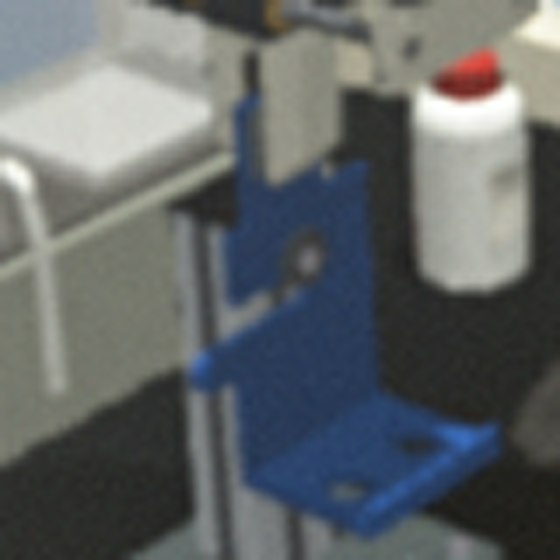

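Call:
move_arm(commands=[0,0,0,0,0,0,0,0,0,0,0,0,0,0,0,0,0,0,0,0,6,0,0,0,0,0,0,9,0,0,0,0,0,0,12,0,0,0,0,0,0,20,0,0,0,0,0,0,30], newtons=4)

```text
clock: 15.55
tool_pos: [0.5266, 0.1307, 0.1805]
tcp_rot: [0.698, 0.716, 0.0, 0.0]
ft_force: [-0.4, 0.1, -0.7]
grip_width: 0.0218
```

```bash
python3 - <<'E'
from h import *
st()
im=vision.snapshot("wrist"); cv2.imwrite("pics/w10.png",im)
im=vision.snapshot("scene"); cv2.imwrite("pics/s10c.png",cv2.resize(im[185:265,185:265],None,fx=7,fy=7,interpolation=cv2.INTER_CUBIC)); st()
E
```

```text
15.55 [0.5266 0.1307 0.1805] a 1.596 tilt [ 0.0004 -0.0004] F [-0.38  0.07 -0.69] M [-0.06 -0.12 -0.06] 0.0218
15.65 [0.5266 0.1306 0.1805] a 1.5959 tilt [ 0.0004 -0.0004] F [ 0.26 -0.1   0.41] M [-0.01 -0.08 -0.03] 0.0261
```

View pics/w10.png

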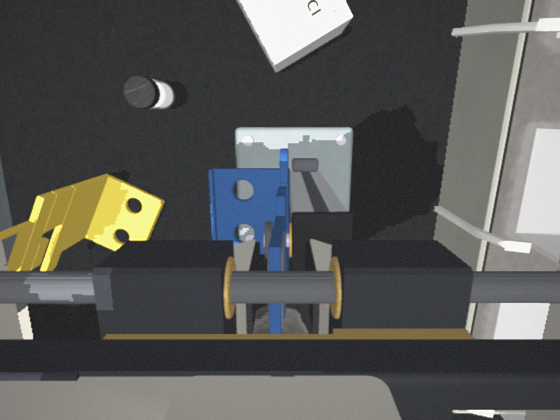

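View pics/s10c.png

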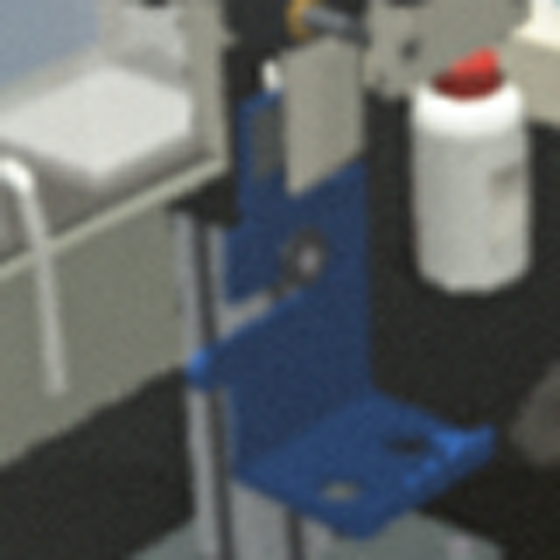

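Call:
move_arm(commands=[0,0,0,0,0,0,45,0,0,-0.5,0,0,0,45,0,0,-2,0,0,0,45,0,0,-3,0,0,0,45,0,0,-3,0,0,0,45,0,0,-3,0,0,0,45,0,0,0,0,0,0,45,0,0,0,0,0,0,45])

```text
clock: 16.45
tool_pos: [0.5259, 0.1311, 0.3008]
tcp_rot: [0.698, 0.716, -0.0, -0.0]
ft_force: [-0.4, -1.6, 0.1]
grip_width: 0.0416
```

```bash
python3 - <<'E'
from h import *
st()
im=vision.snapshot("wrist"); cv2.imwrite("pics/w11.png",im)
im=vision.snapshot("scene"); cv2.imwrite("pics/s11.png",im);cv2.imwrite("pics/s11c.png",cv2.resize(im[185:265,185:265],None,fx=7,fy=7,interpolation=cv2.INTER_CUBIC)); st()
im=vision.snapshot("top"); cv2.imwrite("pics/t11.png",im)
E
```

```text
16.45 [0.5259 0.1311 0.3008] a 1.5973 tilt [-0.0008 -0.0003] F [-0.39 -1.57  0.09] M [-0.   -0.09 -0.06] 0.0416
16.55 [0.5257 0.1313 0.3002] a 1.5977 tilt [-0.0016  0.    ] F [ 0.06 -0.54 -0.26] M [-0.   -0.1  -0.01] 0.0413
```

View pics/s11.png

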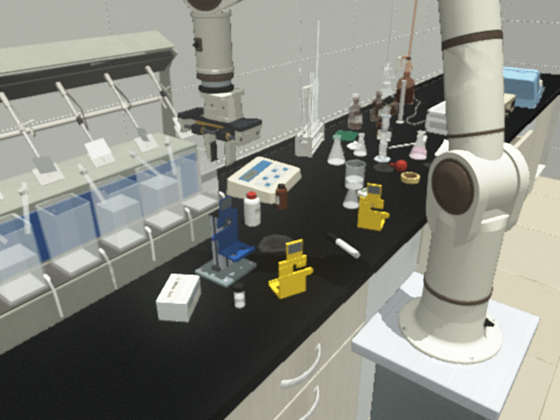

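View pics/s11c.png

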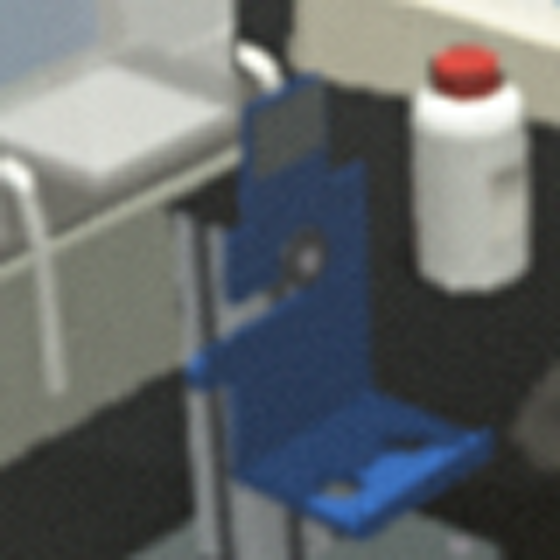

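View pics/w11.png

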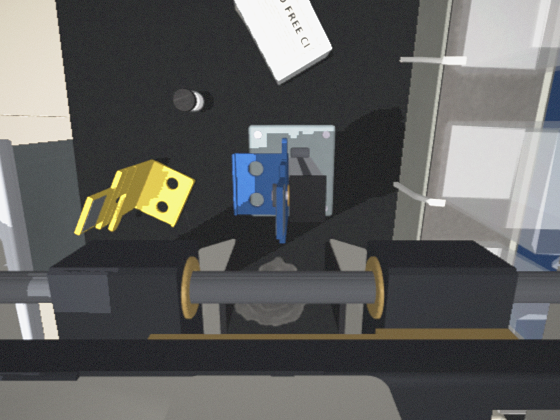

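The bracket hangs on the stud, around pixel (230, 235) in the scene picture, behind the head. The gripper is well clear above it, and the bottles and vial are where they were.

Call:
move_arm(commands=[0,0,0,0,0,0,45,0,0,0,0,0,0,45,0,0,0,0,0,0,45])

```text
clock: 16.9
tool_pos: [0.524, 0.1306, 0.2971]
tcp_rot: [0.697, 0.717, -0.003, -0.003]
ft_force: [0.3, 1.1, -0.0]
grip_width: 0.0413
```

```bash
python3 - <<'E'
from h import *
from cell import sign_off
st()
im=vision.snapshot("scene"); a=cv2.imread("pics/s11.png"); print(cv2.absdiff(im,a)[185:300,185:300].mean(), [np.round(d["at"],3) for d in vision.pinpoint("scene","seat")], [np.round(d["at"],3) for d in vision.pinpoint("scene","small_flask")],[np.round(d["at"],3) for d in vision.pinpoint("scene","bottle_red_cap")],[np.round(d["at"],3) for d in vision.pinpoint("scene","amber_bottle")])
print(sign_off())
E
```

```text
16.9 [0.524  0.1306 0.2971] a 1.598 tilt [-0.0074 -0.0004] F [ 0.34  1.13 -0.04] M [ 0.01 -0.05 -0.  ] 0.0413
1.8639193446754883 [array([ 0.342, -0.29 ,  0.081]), array([0.337, 0.106, 0.09 ]), array([0.527, 0.132, 0.154]), array([ 0.474, -0.391,  0.002])] [array([ 0.474, -0.39 ,  0.001])] [array([ 0.657, -0.105,  0.006])] [array([ 0.648, -0.245,  0.001])]
the job is handed in; nothing more can be done
None
```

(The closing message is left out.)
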